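Set the milk frother and hold it ready over the cup

TASK

Get the milk frother ready: turn the speed dial on its dock to the long orange mark, then lift the wand straight out of the dock's socket and carry it to the white cup. Finish while holding it there, leaning about 45 degrees, its whisk two to three centimetres above the middle of the white cup's mouth and touching nothing. Leave the cups, sugar pot and spice jar where they stand.

Things in the scene. Friction and masses are not known exactly. Their poses are not given: they have to be found in the camera images.
- frother_dock: White dock, fixed: housing 96x220x30 mm (x, y, z), origin under its centre, x away from the robot. At y +62 mm a white socket tower, outer radius 25, bore radius 18, rim 112 mm and inner floor 30 mm above the worktop. At y -62 mm the dial on its top, with 11 ticks 0.3 rad apart (0 to 3.0); the tick at 1.8 rad is long and orange, the others short and black.
- speed_dial (a joint): Dial angle, 0 to 3.0 rad, growing clockwise seen from above; starts at 0.4 to 1.0; orange mark at 1.8. Stays where left (friction 0.03 N m). At value q the pointer lies 1.5 - q rad counter-clockwise from the dock's x axis.
- dial_grip (a point): On the dial's vertical axis, 50 mm above the worktop. Black disc, radius 21.5 mm, its top 33.6 mm above the worktop, with a finger bar across it, 42 mm long, 12 mm thick, top 59 mm above the worktop. The frame turns with the dial: x along the bar to its white pointer end, z up; pinch the bar across y.
- frother_wand: Black and steel wand, 160 mm, 95-155 g, standing whisk down in the socket, collar on the rim. Origin: centre of the whisk's underside; z from whisk to handle. Whisk 22 mm across (z 0-8), shaft 4.4 mm, plug 31 mm (z 62-77), steel collar 41 mm (z 76-82), black round handle 28 mm (z 82-152; grip near z 125), top z 160. It must rise 76 mm to clear the socket.
- whisk (a point): Centre of the wand's whisk, 4 mm along the wand from its origin; axes as the wand's.
- white_cup: White cup, 62 mm across, 55 mm tall, handle towards its -y; loose. Origin under it, the centre of the bowl lies 14 mm towards its +y. z up.
- cup_mouth (a point): Centre of the white cup's mouth, at rim height (55 mm above the worktop); axes as the cup's, z up.
- teal_cup: Teal cup, 59 x 83 x 52 mm, loose bystander; stands in one of the two cup places. Origin under it, z up.
- sugar_pot: White lidded sugar pot, 78 x 110 x 128 mm, loose bystander behind the work. Origin under its centre, z up.
- spice_jar: Spice jar with a red cap, 45 mm across, 106 mm tall, loose bystander behind the work. Origin under its centre, z up.
Things that resemble listed ones, but are neither listed nor needed, are in the scene too. Of the things shaped like the frother_wand, the black one is meant.

How it is judged:
On the way, in this order (a step that is already met when the one before it is completed fails the run):
1. the dial stands at the orange mark (1.8 rad, within 0.1), the wand still in its socket (value of joint speed_dial between 1.7 and 1.9 rad and distance between whisk and frother_dock below 0.1 m and height (world z) of whisk below 0.06 m), for 0.3 s.
2. the wand is drawn out of the socket, held by the fingers, its whisk above the tower's rim (height (world z) of whisk above 0.118 m and contact force between the fingers and frother_wand above 1 N and contact force between frother_wand and frother_dock below 0.1 N), for 0.1 s.
At the end, for the whole second after the job is handed in: Fingers hold the wand still, leaning 33 to 57 degrees, whisk centre within 16 mm sideways of the white cup's mouth centre and 12 to 45 mm above its rim, touching no cup nor dock; white cup upright, within 20 mm of its start; dial within 0.12 rad of the orange mark (value of joint speed_dial between 1.68 and 1.92 rad and angle between frother_wand's own z axis and vertical between 0.58 and 0.99 rad and horizontal distance between whisk and cup_mouth below 0.016 m and z of whisk in the frame of cup_mouth between 0.012 and 0.045 m and contact force between the fingers and frother_wand above 1 N and contact force between frother_wand and white_cup below 0.1 N and contact force between frother_wand and frother_dock below 0.1 N and contact force between frother_wand and teal_cup below 0.1 N and linear speed of frother_wand below 0.03 m/s and angular speed of frother_wand below 0.2 rad/s and angle between white_cup's own z axis and vertical below 0.1 rad and distance of white_cup from where it was at the start of the episode below 0.02 m); the arm keeps its last pose, push and grip.
It fails at once if the white cup is pushed more than 20 mm or tipped (distance of white_cup from where it was at the start of the episode above 0.02 m or angle between white_cup's own z axis and vertical above 0.3 rad).
It fails at once if the teal cup is pushed more than 20 mm or tipped (distance of teal_cup from where it was at the start of the episode above 0.02 m or angle between teal_cup's own z axis and vertical above 0.3 rad).
It fails at once if the sugar pot is pushed more than 20 mm or tipped (distance of sugar_pot from where it was at the start of the episode above 0.02 m or angle between sugar_pot's own z axis and vertical above 0.3 rad).
It fails at once if the spice jar is pushed more than 20 mm or tipped (distance of spice_jar from where it was at the start of the episode above 0.02 m or angle between spice_jar's own z axis and vertical above 0.3 rad).
It also fails if it takes over 48 s, if anything falls off the work surface, if the arm or the gripper's body presses on something with over 40 N, if the wrist force passes 120 N, or if a joint passes its speed limit or range.

ROBOT

A 6-joint arm with a two-finger parallel gripper is mounted at the origin on a cart in front of the work surface, level with it; the furniture and walls round the work are solid. World frame = base frame: x ahead of the robot, y to its left, z up, the work surface at z = 0. Lengths are in m, angles in rad, forces in N, time in s.
With the tool pointing down it reaches from about 0.35 to 0.975 m from the base axis. Payload 4.9 kg.
Tool frame: the origin (TCP) lies at the very end of the fingers, on their centre line; the grasp point (between the pads) lies 19 mm behind it; x points along the fingers, y is the direction in which the jaws open and shut, and the axes are right-handed (so a half turn about x gives the same grasp; the last joint's range is limited). The gripper opens to 85 mm and grips with 20 to 120 N. Pads are 22 mm wide; open, the fingers measure 114 mm over their backs; the gripper's body (76 mm by 85 mm) begins 54 mm behind the grasp point. The pads swing forward as they close: fully open they stand 13 mm farther back than shut.
Start: joints at [-1.248, 0.053, 1.613, -0, 1.476, -0.119], TCP at [0.267, -0.565, 0.202] pointing down, gripper open.
Joint ranges: [-3.01, 3.01], [-1.01, 2.22], [0.06, 2.58], [-1.02, 4.17], [0.09, 2.62], [-3.14, 3.14]. Speed limits (rad/s): [2.57, 2.57, 3.14, 3.14, 3.14, 3.14].

INTERFACE

Orientations are given as a unit quaternion [w, x, y, z].
In Python, from plant import manip gives the robot as it stands.
- The arm moves only by the tool play_rows, never from a script. Its argument "plan" is a list of rows, each a list of 5 numbers: the shift along the tool's x, y, z in mm, then the turn about the tool's x in rad, then the closure, from -1 (fully open) to 1 (shut). A call has 1 to 8 rows; each row is the pose to reach, as a shift and turn from the pose commanded when the call began, along the tool's axes at that moment; what a row does not reach only later rows make up. A row lasts 1/8 s, in which the tool goes at most 62.5 mm and 10.7 degrees, less where a joint would pass 70% of its speed; a pose out of reach is approached as far as the arm can. A call with a gripper value outside its range is refused whole. The fingers move at their own pace and stop on an object; the grip force is fixed at half the most. Time passes only in rows, so rows that repeat a pose let the fingers close. It gives the time, the measured TCP pose, the force and the opening at its end, in the units of the state.
- manip.state(): the state, without advancing time (a new reading comes with each control period).
- manip.grab_frame(name): name is "scene" or "side" or "wrist"; returns a dict with "img" (384x512x3 uint8, red, green, blue), "range_z" (384x512 float32, m along the optical axis (not along the pixel's ray), 0 where there is no reading), "fx", "fy", "cx", "cy" (pixels), "k1" (the pictures are not rectified: a ray, as slopes to the right and down, at radius r is drawn at 1 + k1 r^2 times it, then the intrinsics apply), "origin" and "rotation" of the camera in the world. Camera axes: x right, y up, looking along -z (the intrinsics and any distortion apply to the point x, -y, -z); pixel columns grow to the right and rows downward; lengths in m; the calibration is good to about 2 mm. A picture is of the moment at which its call begins.
- manip.job_done(): hands the job in, once; it reports no verdict.
The state is a dict: "time": time; "joint_pos": joint angles; "joint_vel": joint speeds; "joint_efforts": joint torques, N m; "tool_pos": TCP position; "tool_rot": TCP orientation; "contact_force": force on the tool from outside, world axes, zero at the start; "ft_torque": the same for the moment, N m; "gripper_width": opening from 0.0 (shut) to 1.0 (fully open).
Only numpy, scipy, OpenCV 4.12 (cv2) and the standard library are available. Lean on these libraries where they do the work, as an engineer would, in place of code of your own. Each camera call takes 0.05 s, during which the arm holds its last target. There are 200 camera calls.

## Working session

There is one attempt and no reset: what is moved stays moved. The work goes in short steps, Python scripts to look and compute and a tool call to move; the robot and the scene stay as the last step left them, time stands still between calls to the robot, and variables do not carry over. Pictures are saved under pics/ and viewed, about 8 in all and at most 12, crops included, and the job is handed in when it is done.

Besides the shell and the picture viewer there is one more tool, called after "Call:" by a JSON object that holds its "method" and its "body", one argument or row to a line. play_rows: Moves the arm, as the interface text tells. Its arguments: {"type":"object","properties":{"plan":{"type":"array"}},"required":["plan"]}

```bash
mkdir -p pics
cat > h.py <<'E'
import numpy as np, cv2, pickle
from plant import manip
from scipy.spatial.transform import Rotation as R
def grab(n,save=None):
    f=manip.grab_frame(n); pickle.dump(f,open(f'{n}.pkl','wb'))
    if save: cv2.imwrite(f'pics/{save}.png',f['img'][...,::-1])
    return f
def rot(f):
    r=np.array(f['rotation'],float)
    return r if r.shape==(3,3) else R.from_quat(r[[1,2,3,0]]).as_matrix()
def ray(f,u,v):
    K=np.array([[f['fx'],0,f['cx']],[0,f['fy'],f['cy']],[0,0,1.]])
    p=cv2.undistortPoints(np.array([[[u,v]]],float),K,np.array([f['k1'],0,0,0.]))[0,0]
    return rot(f)@np.array([p[0],-p[1],-1.])
def at_depth(f,u,v):
    d=f['range_z'][int(round(v)),int(round(u))]; return np.array(f['origin'])+ray(f,u,v)*d
def at_z(f,u,v,z):
    o=np.array(f['origin']); r=ray(f,u,v); return o+r*(z-o[2])/r[2]
def cloud(f):
    h,w=f['range_z'].shape
    uu,vv=np.meshgrid(np.arange(w),np.arange(h))
    K=np.array([[f['fx'],0,f['cx']],[0,f['fy'],f['cy']],[0,0,1.]])
    p=cv2.undistortPoints(np.stack([uu,vv],-1).reshape(-1,1,2).astype(float),K,np.array([f['k1'],0,0,0.]))[:,0]
    d=f['range_z'].reshape(-1,1)
    return (np.array(f['origin'])+(np.c_[p[:,0],-p[:,1],-np.ones(len(p))]*d)@rot(f).T).reshape(h,w,3)
E
python3 - <<'E'
from h import *
a=grab('scene','scene0');b=grab('side','side0')
for f in(a,b): print(f['origin'],f['fx'],f['k1'],f['rotation'])
print(manip.state())
E
```

```text
[-0.42066213  0.4601867   0.69379595] 408.8002366153653 -0.010582993198041856 [-0.47171904 -0.26860488  0.42331693  0.72535187]
[-0.31469257  0.66845635  0.67627629] 471.14997553057714 -0.1429104220395442 [-0.38824883 -0.230543    0.45391002  0.76816565]
{'time': 0.1, 'joint_pos': array([-1.24799918e+00,  5.32990268e-02,  1.61417575e+00,  4.15669715e-07,
        1.47598304e+00, -1.19012282e-01]), 'joint_vel': array([ 2.62975045e-05, -1.88234909e-03, -1.58625356e-03, -3.78763489e-05,
        1.02079421e-03, -1.15803465e-03]), 'joint_efforts': array([ 7.02065045e-04, -3.94903135e+01, -3.71362531e+01, -1.23025820e-04,
        3.88304237e-03, -6.10590831e-06]), 'tool_pos': array([ 0.26703023, -0.5643976 ,  0.20126954]), 'tool_rot': array([-0.15427978, -0.68985659, -0.15559184,  0.68999045]), 'contact_force': array([ 0.16948476, -1.50278728,  1.20888915]), 'ft_torque': array([-0.01611708, -0.00165942, -0.02727105]), 'gripper_width': 1.0022827437005195}
```

View pics/scene0.png

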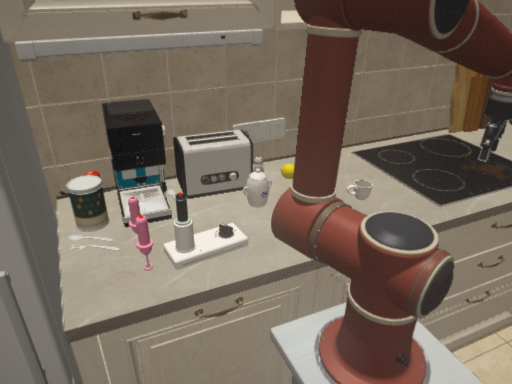

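View pics/side0.png

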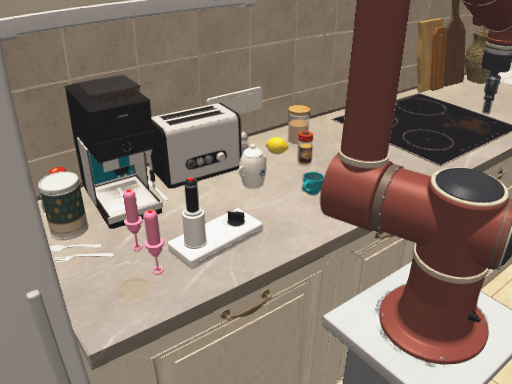

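The black wand with the red top stands in the dock: scene (182,220), side (192,210). The dial is at scene (226,231), side (236,217). The lookalikes are two pink wands at scene (135,212) and (143,235). The white cup is at scene (362,188), hidden from the side camera by the arm, and the teal cup is at side (314,183). The black wand in the white tower is the one I want. Next I'll measure it and check it in a crop.

Run:
```python
from h import *
np.set_printoptions(precision=4,suppress=True)
F={n:pickle.load(open(n+'.pkl','rb')) for n in('scene','side')}
for n,pts in {'scene':[(182,200),(182,220),(226,231),(210,246),(362,180),(362,190),(258,185)],'side':[(192,200),(192,225),(236,217),(215,240),(314,175),(314,186),(254,170),(305,150)]}.items():
    for p in pts: print(n,p,at_depth(F[n],*p))
f=F['side'];
for n,(x0,y0,x1,y1) in {'scene':(150,180,260,270),'side':(160,170,270,260)}.items():
    cv2.imwrite(f'pics/c_{n}.png',cv2.resize(F[n]['img'][y0:y1,x0:x1,::-1],None,fx=5,fy=5,interpolation=cv2.INTER_CUBIC))
a=cv2.imread('pics/c_scene.png');b=cv2.imread('pics/c_side.png');
f=F['scene']; c=cloud(f)
# dock housing top and white cup rim
for n in F:
    c=cloud(F[n]); 
    m=(abs(c[...,2]-.030)<.004)&(F[n]['img'].min(-1)>150)
    m[:160]=0
    P=c[m][:,:2]; 
    print(n,'dock top',len(P),cv2.minAreaRect(P.astype(np.float32)))
c=cloud(F['scene'])[170:205,340:380]; 
for lo,hi in((.045,.06),(.02,.045)):
    m=(c[...,2]>lo)&(c[...,2]<hi); P=c[m]; print('cup',len(P),P.min(0),P.max(0),P.mean(0))
```

```text
scene (182, 200) [0.4593 0.2571 0.1826]
scene (182, 220) [0.4596 0.2617 0.1242]
scene (226, 231) [0.4784 0.1361 0.0445]
scene (210, 246) [0.4496 0.194  0.0288]
scene (362, 180) [ 0.5736 -0.4031  0.052 ]
scene (362, 190) [ 0.5249 -0.3674  0.0446]
scene (258, 185) [ 0.6244 -0.0294  0.0854]
side (192, 200) [0.4624 0.2619 0.1486]
side (192, 225) [0.4519 0.2722 0.0934]
side (236, 217) [0.4808 0.1364 0.046 ]
side (215, 240) [0.4492 0.2174 0.0309]
side (314, 175) [ 0.5327 -0.1684  0.0417]
side (314, 186) [ 0.4948 -0.1339  0.0346]
side (254, 170) [ 0.6207 -0.021   0.0666]
side (305, 150) [ 0.6478 -0.2361  0.0576]
scene dock top 1156 ((0.5054322481155396, -0.02536436915397644), (0.09757256507873535, 0.6661187410354614), 7.083229064941406)
side dock top 1477 ((0.5052365064620972, 0.10943609476089478), (0.13223524391651154, 0.41128218173980713), 17.35445213317871)
cup 120 [ 0.5165 -0.4184  0.045 ] [ 0.5802 -0.331   0.056 ] [ 0.5485 -0.3786  0.0503]
cup 186 [ 0.5169 -0.4175  0.02  ] [ 0.5799 -0.328   0.0448] [ 0.5446 -0.3787  0.0342]
```

View pics/c_side.png

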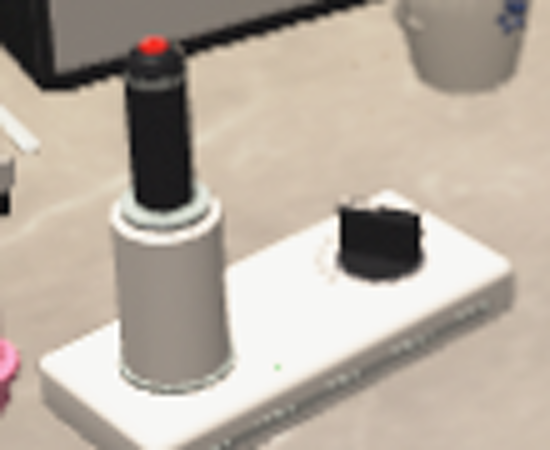

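The crop shows the black wand with its red tip in the tower (crop (155,130)) and the dial bar at crop (380,235), confirming the choice. Next I'll fit the axes.

Run:
```python
from h import *
from scipy.optimize import least_squares as LS
np.set_printoptions(precision=4,suppress=True)
def fit(P,r):
    s=LS(lambda c:np.hypot(*(P-c).T)-r,P.mean(0)+[.01,-.005],loss='soft_l1',f_scale=.002); return s.x,np.sqrt(np.mean(s.fun**2)),len(P)
for n in('scene','side'):
    f=pickle.load(open(n+'.pkl','rb')); c=cloud(f); P=c.reshape(-1,3); im=f['img'].reshape(-1,3)
    near=np.hypot(P[:,0]-.468,P[:,1]-.258)
    m=(near<.035)&(P[:,2]>.04)&(P[:,2]<.105); print(n,'tower',fit(P[m][:,:2],.025))
    m=(near<.03)&(P[:,2]>.122)&(P[:,2]<.185)&(im.max(1)<90); print(' handle',fit(P[m][:,:2],.014), P[near<.03][:,2].max())
    d=np.hypot(P[:,0]-.482,P[:,1]-.135)
    m=(d<.035)&(P[:,2]>.037)&(P[:,2]<.066); Q=P[m]; print(' bar',len(Q),cv2.minAreaRect(Q[:,:2].astype(np.float32)),Q[:,2].max())
    m=(d<.03)&(P[:,2]>.055); Q=P[m]; print(' bartop',len(Q),Q.mean(0) if len(Q) else '')
    m=(P[:,2]>.024)&(P[:,2]<.036)&(im.min(1)>130)&(P[:,0]>.38)&(P[:,0]<.58)&(P[:,1]>.03)&(P[:,1]<.36)
    print(' dock',cv2.minAreaRect(P[m][:,:2].astype(np.float32)),np.median(P[m][:,2]))
f=pickle.load(open('scene.pkl','rb'))
cv2.imwrite('pics/c_cup.png',np.hstack([cv2.resize(f['img'][y0:y1,x0:x1,::-1],(400,400),interpolation=cv2.INTER_CUBIC) for x0,x1,y0,y1 in((338,388,165,215),(200,250,205,255))]))
```

```text
scene tower (array([0.4729, 0.2574]), np.float64(0.0014256527205939345), 387)
 handle (array([0.473 , 0.2571]), np.float64(0.001288487280365773), 204) 0.19755957615159186
 bar 117 ((0.4841984808444977, 0.13672824203968048), (0.044211775064468384, 0.013084952719509602), 35.572853088378906) 0.06095989015293901
 bartop 46 [0.4833 0.1358 0.058 ]
 dock ((0.47750353813171387, 0.19670596718788147), (0.0987611711025238, 0.21948792040348053), 6.523025035858154) 0.02943093331704294
side tower (array([0.4728, 0.2565]), np.float64(0.0013616728862314521), 540)
 handle (array([0.4721, 0.2567]), np.float64(0.001324792436381663), 285) 0.19582822738989275
 bar 158 ((0.4823223650455475, 0.13516294956207275), (0.041583240032196045, 0.015332366339862347), 30.21370506286621) 0.05994789599672923
 bartop 52 [0.4834 0.1351 0.0575]
 dock ((0.47736820578575134, 0.196596160531044), (0.0976317971944809, 0.22110311686992645), 6.000519752502441) 0.029740021168036646
```

View pics/c_cup.png

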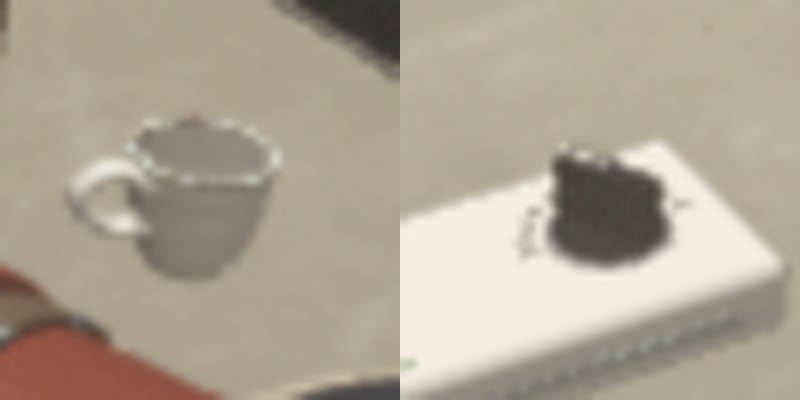

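Run:
```python
from h import *
from scipy.optimize import least_squares as LS
np.set_printoptions(precision=4,suppress=True,linewidth=150)
F={n:pickle.load(open(n+'.pkl','rb')) for n in('scene','side')}
f=F['scene']; print('rim centre',at_z(f,363.6,184.4,.055), [at_z(f,338+u/8,165+v/8,.055) for u,v in((130,150),(280,157),(190,120),(205,184))])
c=cloud(f)[170:205,340:380].reshape(-1,3); m=(c[:,2]>.02)&(c[:,2]<.07); P=c[m]
# handle-free part: sort by y
w=P[P[:,2]>.048]; w=w[w[:,1]<-.355]
s=LS(lambda q:np.hypot(*(w[:,:2]-q[:2]).T)-.030,[.548,-.387],loss='soft_l1',f_scale=.003);print('cup fit',s.x,np.abs(s.fun).mean(),len(w))
h=P[P[:,1]>-.35];print('handle',h.mean(0),len(h))
# height map, union
A=np.vstack([cloud(f).reshape(-1,3) for f in F.values()])
A=A[(A[:,0]>.3)&(A[:,0]<.70)&(A[:,1]>-.05)&(A[:,1]<.5)]
H=np.zeros((16,22));i=((A[:,0]-.3)/.025).astype(int);j=((A[:,1]+.05)/.025).astype(int)
np.maximum.at(H,(i.clip(0,15),j.clip(0,21)),A[:,2])
print('rows x from .30, cols y from -.05, cm'); print((H*100).round().astype(int))
```

```text
rim centre [ 0.5401 -0.3838  0.055 ] [array([ 0.5565, -0.3575,  0.055 ]), array([ 0.5262, -0.4122,  0.055 ]), array([ 0.5694, -0.3983,  0.055 ]), array([ 0.519 , -0.3678,  0.055 ])]
cup fit [ 0.5473 -0.3865] 0.0019077010199669787 73
handle [ 0.555  -0.3386  0.0393] 37
rows x from .30, cols y from -.05, cm
[[ 0  0  0  0  0  0  0  0  0  0  0  0  0  0  0  0  0  0  0  0  0  0]
 [ 0  0  0  0  0  0  0  0  0  0  0  0  0  0  0  0  0  0  0  0  0  0]
 [ 0  0  0  0  0  0  0  0  0  0  0  0  0  0  0  0  0  0  0  0  0  0]
 [ 0  0  0  0  0  0  0  0  0  0  0  0  0  0  0  0  0  0  0  0  0  0]
 [ 0  0  0  0  0  0  0  0  0  0  2  3  3  3  2  0  0  0  0  0  0  0]
 [ 0  0  0  0  0  3  3  3  3  3  3 11 12  3  3  8 16  8  0  0  0  0]
 [ 0  0  0  0  0  3  6  6  3  3  3 19 20 12  3 14 16 16  0  0  0  0]
 [ 0  0  0  0  0  3  6  6  6  3  3 12 20 12  3  0  8  0  0  0  0  0]
 [ 0  0  0  0  0  3  3  6  3  3  3  0  3  3  3  0  0  0  0  0  0  0]
 [ 0  0  0  0  0  3  3  3  3  3  0  0  0  0  0  0 16  8  0  0  0  0]
 [ 0  0  0  0  0  0  0  0  0  0  0  0  0  0  0  8 16 16  0  1  0  0]
 [ 0  0  0  0  0  0  0  0  0  0  0  0  0  0  0  0  8  8  0  1  1  1]
 [10  8  0  0  0  0  0  0 60 60 60 60 60 60  0  0  0  0  0  1  1  1]
 [62 62 62 62 62 62 62 62 62 62 62 62 62 62 62 62 62 63 63 63 63 63]
 [55 55 62 62 54 62 62 62 62 62 62 62 62 62 62 62 62 62 63 63 63 63]
 [11 50  0  0  0  0  0  0  0  0  0 32 35 35 35 35 35 35  0  0 14 14]]
```

Call:
{"method": "play_rows", "body": {
  "plan": [
    [0,-45,-41,0,-1],
    [0,-90,-82,0,-1],
    [0,-135,-124,0,-1],
    [0,-180,-165,0,-1],
    [0,-225,-206,0,-1],
    [0,-270,-247,0,-1],
    [0,-270,-247,0,-1]
  ]
}}

```text
time: 0.98
tool_pos: [0.3757, -0.2119, 0.202]
tool_rot: [0.157, 0.69, 0.157, -0.689]
contact_force: [0.2, -0.8, -0.5]
gripper_width: 0.999
```

Call:
{"method": "play_rows", "body": {
  "plan": [
    [0,-45,-41,0,-1],
    [0,-90,-82,0,-1],
    [0,-135,-124,0,-1],
    [0,-180,-165,0,-1],
    [0,-225,-206,0,-1],
    [0,-270,-247,0,-1],
    [0,-270,-247,0,-1],
    [0,-270,-247,0,-1]
  ]
}}

```text
time: 1.98
tool_pos: [0.4829, 0.1337, 0.2018]
tool_rot: [-0.155, -0.689, -0.155, 0.69]
contact_force: [-0.4, -1.3, 0.5]
gripper_width: 1.0
```

```bash
cat >> h.py <<'E'
def delta(target,jaw=None):
    "target TCP (m) -> shift in tool axes (mm); jaw: wanted world dir (rad) of tool y, mod pi"
    s=manip.state(); q=s['tool_rot']; M=R.from_quat(np.r_[q[1:],q[0]]).as_matrix()
    out=[M.T@(np.array(target)-s['tool_pos'])*1000]
    cur=np.arctan2(M[1,1],M[0,1])
    if jaw is not None: out.append(((cur-jaw)+np.pi/2)%np.pi-np.pi/2)  # positive turn about down axis = clockwise
    print('tcp',s['tool_pos'],'jaw deg',np.degrees(cur),'shift',*out,'j',s['joint_pos'],'t',s['time'],'F',s['contact_force'],'w',s['gripper_width'])
E
python3 - <<'E'
from h import *
np.set_printoptions(precision=4,suppress=True)
f=grab('wrist','w1')
c=cloud(f);P=c.reshape(-1,3)
m=(np.hypot(P[:,0]-.483,P[:,1]-.136)<.03)&(P[:,2]>.050)&(P[:,2]<.066)
Q=P[m];print(len(Q),cv2.minAreaRect(Q[:,:2].astype(np.float32)),np.median(Q,0))
delta([.483,.1355,.12])
E
```

```text
539 ((0.486545592546463, 0.1349993795156479), (0.04173698276281357, 0.012017295695841312), 35.48206329345703) [0.4875 0.1354 0.0582]
tcp [0.4829 0.1332 0.202 ] jaw deg -64.77523020729949 shift [81.9778 -2.0893 -1.1632] j [ 0.1207 -0.2498  1.895  -0.0006  1.4972  1.2513] t 2.025 F [ 0.3718  0.2468 -0.2322] w 1.0006791869120757
```

View pics/w1.png

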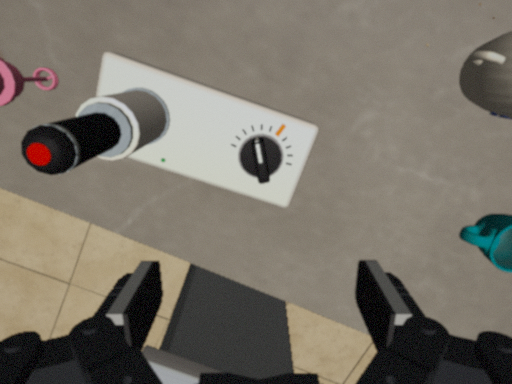

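The wrist picture shows the dial at (261,158), its white pointer end at (260,140), the orange mark at (281,130), and the black wand at (75,145). The 41.7 x 12.0 mm bar fits its given size.

Run:
```python
from h import *
np.set_printoptions(precision=4,suppress=True)
f=pickle.load(open('wrist.pkl','rb')); im=f['img'].astype(int); c=cloud(f)
m=(im[...,0]>190)&(im[...,2]<110)&(im[...,1]<170)&(im[...,1]>80); m[:110]=0;m[150:]=0;m[:,:260]=0;m[:,300:]=0
v,u=np.nonzero(m);p=at_z(f,u.mean(),v.mean(),.0305); print('orange',len(u),u.mean(),v.mean(),p)
d=p[:2]-[.4865,.135]; print('orange dir deg',np.degrees(np.arctan2(d[1],d[0])),np.hypot(*d))
P=c.reshape(-1,3); I=im.reshape(-1,3)
m=(abs(P[:,2]-.030)<.003)&(I.min(1)>120)&(abs(P[:,0]-.48)<.09)&(abs(P[:,1]-.197)<.14)
print(cv2.minAreaRect(P[m][:,:2].astype(np.float32)))
near=np.hypot(P[:,0]-.473,P[:,1]-.257)
Q=P[(near<.03)&(abs(P[:,2]-.113)<.003)];print('rim',len(Q),Q.mean(0), cv2.minEnclosingCircle(Q[:,:2].astype(np.float32)) if len(Q)>3 else '')
delta([.485,.1352,.038],np.radians(35.5-90))
```

```text
orange 36 280.0 129.69444444444446 [0.5189 0.1283 0.0305]
orange dir deg -11.626906038356209 0.03306390779196867
((0.4793089032173157, 0.19615285098552704), (0.0937337577342987, 0.21708229184150696), 6.506579875946045)
rim 782 [0.4806 0.251  0.1118] ((0.47258228063583374, 0.25699102878570557), 0.024527469649910927)
tcp [0.4829 0.1332 0.202 ] jaw deg -64.77523020729949 shift [163.9765  -0.9875  -2.9218] -0.17933659851775552 j [ 0.1207 -0.2498  1.895  -0.0006  1.4972  1.2513] t 2.025 F [ 0.3718  0.2468 -0.2322] w 1.0006791869120757
```

Call:
{"method": "play_rows", "body": {
  "plan": [
    [0,-1,-3,-0.18,-1],
    [50,-1,-3,-0.18,-1],
    [100,-1,-3,-0.18,-1],
    [140,-1,-3,-0.18,-1],
    [162,-1,-3,-0.18,-1],
    [162,-1,-3,-0.18,-1]
  ]
}}

```text
time: 2.78
tool_pos: [0.4834, 0.1347, 0.0384]
tool_rot: [-0.215, -0.672, -0.216, 0.675]
contact_force: [0.9, -0.0, 0.6]
gripper_width: 0.999
```

Call:
{"method": "play_rows", "body": {
  "plan": [
    [0,0,0,0,0.6],
    [0,0,0,0,1],
    [0,0,0,0,1],
    [0,0,0,0,1],
    [0,0,0,0,1],
    [0,0,0,0,1],
    [0,0,0,0,1],
    [0,0,0,0,1]
  ]
}}

```text
time: 3.78
tool_pos: [0.4852, 0.1366, 0.0404]
tool_rot: [-0.216, -0.673, -0.216, 0.673]
contact_force: [-0.2, 0.4, -0.3]
gripper_width: -0.0
```

Run:
```python
from h import *
f=grab('wrist');g=grab('side')
a=f['img'][...,::-1]; b=cv2.resize(g['img'][160:250,180:300,::-1],(512,384),interpolation=cv2.INTER_CUBIC)
cv2.imwrite('pics/w2.png',cv2.resize(np.hstack([a,b]),(800,300)))
print(manip.state())
```

```text
{'time': 3.875, 'joint_pos': array([ 1.26688983e-01, -7.69097201e-02,  2.02633254e+00, -7.34651468e-06,
        1.19223565e+00,  1.07565358e+00]), 'joint_vel': array([-0.00135162, -0.00091573,  0.00123014,  0.00118936,  0.00062674,
        0.00102294]), 'joint_efforts': array([ 5.48635158e-03, -2.95292455e+01, -3.29063594e+01,  2.64893160e-04,
        7.41561926e-04,  4.07608880e-06]), 'tool_pos': array([0.48517504, 0.13659465, 0.04037141]), 'tool_rot': array([-0.21632471, -0.67318007, -0.21632849,  0.67322671]), 'contact_force': array([ 0.84369738,  0.45978787, -0.10513789]), 'ft_torque': array([ 0.00607186, -0.00019666,  0.01176796]), 'gripper_width': 1.2154117722228007e-05}
```

View pics/w2.png

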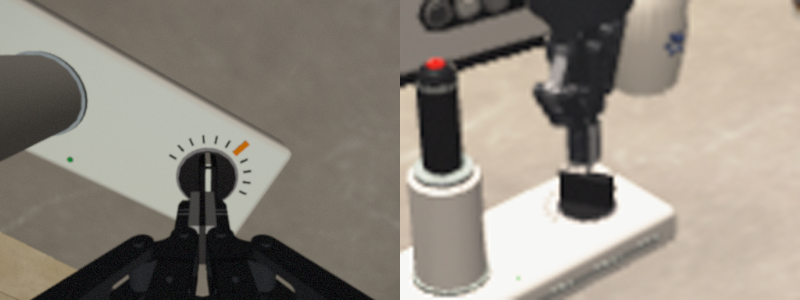

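Left view: the shut pads end at about (205,205), with the bar at (208,160) beyond them. Right view: the fingertips at (585,160) sit above or behind the bar, so the pinch missed. I'll measure the fingers in depth.

Run:
```python
from h import *
np.set_printoptions(precision=4,suppress=True)
for n in('side','scene','wrist'):
    f=grab(n) if n=='scene' else pickle.load(open(n+'.pkl','rb'))
    P=cloud(f).reshape(-1,3); d=np.hypot(P[:,0]-.485,P[:,1]-.1366)
    for z0 in np.arange(.03,.16,.01):
        Q=P[(d<.06)&(P[:,2]>z0)&(P[:,2]<z0+.01)&(P[:,1]<.2)]
        if len(Q): print(n,round(z0,3),len(Q),Q.min(0)[:2],Q.max(0)[:2],Q.mean(0)[:2])
```

```text
side 0.03 312 [0.434 0.09 ] [0.523 0.196] [0.4729 0.1557]
side 0.04 59 [0.4634 0.1207] [0.4986 0.1509] [0.4804 0.137 ]
side 0.05 80 [0.4634 0.1194] [0.5007 0.1495] [0.4822 0.1352]
side 0.06 5 [0.4749 0.137 ] [0.4885 0.1465] [0.4828 0.1416]
side 0.07 28 [0.4685 0.1271] [0.4901 0.1502] [0.4758 0.14  ]
side 0.08 43 [0.4695 0.1245] [0.4893 0.151 ] [0.4756 0.1416]
side 0.09 38 [0.4695 0.1256] [0.4889 0.1509] [0.4756 0.1421]
side 0.1 18 [0.4685 0.1238] [0.4804 0.1505] [0.4738 0.1379]
side 0.11 44 [0.455  0.1036] [0.4921 0.1685] [0.4714 0.1397]
side 0.12 46 [0.4504 0.0945] [0.5006 0.1756] [0.4697 0.1416]
side 0.13 72 [0.4453 0.0916] [0.5004 0.1814] [0.466  0.1463]
side 0.14 75 [0.4415 0.0835] [0.5073 0.1878] [0.4657 0.1443]
side 0.15 67 [0.4416 0.0822] [0.5075 0.1887] [0.4685 0.1396]
scene 0.03 246 [0.435  0.0886] [0.5272 0.195 ] [0.4776 0.1413]
scene 0.04 44 [0.4655 0.121 ] [0.502  0.1503] [0.4815 0.1375]
scene 0.05 58 [0.464  0.1201] [0.5009 0.1503] [0.4822 0.1357]
scene 0.06 5 [0.4757 0.1277] [0.5001 0.1455] [0.4826 0.1358]
scene 0.07 19 [0.47   0.1267] [0.4828 0.1499] [0.4756 0.1383]
sc
[... 614 characters left out ...]
1468]
wrist 0.05 951 [0.4845 0.1283] [0.5058 0.1505] [0.4966 0.1421]
wrist 0.06 3 [0.4908 0.1391] [0.5018 0.1465] [0.4958 0.1428]
wrist 0.07 357 [0.4815 0.1309] [0.4972 0.1523] [0.4918 0.1432]
wrist 0.08 785 [0.4814 0.1304] [0.4978 0.1526] [0.4913 0.1428]
wrist 0.09 939 [0.4814 0.1305] [0.498  0.1529] [0.4913 0.1429]
wrist 0.1 1121 [0.4736 0.128 ] [0.5007 0.1549] [0.4895 0.1415]
wrist 0.11 3150 [0.4576 0.1043] [0.5132 0.1722] [0.491  0.1424]
wrist 0.12 8217 [0.4547 0.1015] [0.518  0.1786] [0.4883 0.1408]
wrist 0.13 6164 [0.4641 0.1034] [0.5229 0.1853] [0.4941 0.1448]
wrist 0.14 6757 [0.4614 0.0999] [0.5253 0.1886] [0.4955 0.1458]
wrist 0.15 428 [0.4874 0.133 ] [0.5083 0.1617] [0.4982 0.1474]
```

Run:
```python
from h import *
np.set_printoptions(precision=4,suppress=True)
for n in('side','scene','wrist'):
    f=pickle.load(open(n+'.pkl','rb'))
    P=cloud(f).reshape(-1,3); d=np.hypot(P[:,0]-.483,P[:,1]-.138)
    Q=P[(d<.022)&(P[:,2]>.056)&(P[:,2]<.09)]
    print(n,np.histogram(Q[:,2],np.arange(.056,.0901,.002))[0])
    m=(d<.025)&(P[:,2]>.078)&(P[:,2]<.098);print(cv2.minAreaRect(P[m][:,:2].astype(np.float32)))
```

```text
side [22 12  1  0  0  1  3  4  7  3  6  8  7 10  7  6 13]
((0.4764668047428131, 0.13960736989974976), (0.025271786376833916, 0.018130606040358543), 67.28297424316406)
scene [16 16  4  0  0  1  0  3  1  4  3  8  7  5  7  7  3]
((0.47543299198150635, 0.13878485560417175), (0.027067704126238823, 0.012427202425897121), 87.11829376220703)
wrist [317 465   3   0   0   0   0   1  34  70 125 127 147 144 181 137 176]
((0.49121272563934326, 0.1427939534187317), (0.005933460779488087, 0.027264045551419258), 35.74397277832031)
```

The real fingertips end at z≈0.070 while the reported TCP is z=0.040. The true tip is therefore about 30 mm behind the stated point, and I'll correct for that: open, go 29 mm lower, close gently and check.

Call:
{"method": "play_rows", "body": {
  "plan": [
    [0,0,0,0,-1],
    [0,0,0,0,-1],
    [0,0,0,0,-1],
    [12,0,0,0,-1],
    [24,0,0,0,-1],
    [29,0,0,0,-1],
    [29,0,0,0,-1]
  ]
}}

```text
time: 4.8
tool_pos: [0.4845, 0.1365, 0.0104]
tool_rot: [-0.216, -0.673, -0.216, 0.674]
contact_force: [0.5, 0.7, -1.1]
gripper_width: 0.999
```

Call:
{"method": "play_rows", "body": {
  "plan": [
    [0,0,0,0,0.6],
    [0,0,0,0,1],
    [0,0,0,0,1],
    [0,0,0,0,1],
    [0,0,0,0,1],
    [0,0,0,0,1],
    [0,0,0,0,1],
    [0,0,0,0,1]
  ]
}}

```text
time: 5.8
tool_pos: [0.4874, 0.1339, 0.0121]
tool_rot: [0.219, 0.674, 0.214, -0.672]
contact_force: [5.6, -9.0, -1.1]
gripper_width: 0.125
```

Call:
{"method": "play_rows", "body": {
  "plan": [
    [0,3,0,0,1],
    [0,3,0,0.16,1],
    [0,3,0,0.32,1],
    [0,3,0,0.48,1],
    [0,3,0,0.64,1],
    [0,3,0,0.81,1],
    [0,3,0,0.81,1],
    [0,3,0,0.81,1]
  ]
}}

```text
time: 6.8
tool_pos: [0.4875, 0.1338, 0.0121]
tool_rot: [-0.065, 0.704, -0.066, -0.704]
contact_force: [0.3, -4.8, 5.9]
gripper_width: 0.121
```

Run:
```python
from h import *
np.set_printoptions(precision=4,suppress=True)
delta([.4865,.135,.04],np.radians(79.1))
```

```text
tcp [0.4875 0.1338 0.0121] jaw deg -100.64333183659635 shift [-27.9405  -0.9402   1.1639] 0.004479704536440643 j [ 0.1211 -0.0305  2.0361 -0.0008  1.135   1.878 ] t 6.8 F [ 0.3252 -4.8116  5.8881] w 0.12132809444371791
```

Call:
{"method": "play_rows", "body": {
  "plan": [
    [0,0,0,0,0.3],
    [0,0,0,0,-0.5],
    [0,0,0,0,-1],
    [-20,0,0,0,-1],
    [-60,0,0,0,-1],
    [-120,0,0,0,-1],
    [-160,0,0,0,-1],
    [-160,0,0,0,-1]
  ]
}}

```text
time: 7.8
tool_pos: [0.4896, 0.1347, 0.1761]
tool_rot: [-0.067, 0.707, -0.066, -0.701]
contact_force: [0.7, -0.7, -0.4]
gripper_width: 0.998
```

Run:
```python
from h import *
np.set_printoptions(precision=4,suppress=True)
f=grab('wrist','w3'); im=f['img'].astype(int)
P=cloud(f).reshape(-1,3)
m=(np.hypot(P[:,0]-.485,P[:,1]-.136)<.03)&(P[:,2]>.050)&(P[:,2]<.066)
Q=P[m];r=cv2.minAreaRect(Q[:,:2].astype(np.float32));print(len(Q),r)
m=(im[...,0]>190)&(im[...,2]<110)&(im[...,1]<170)&(im[...,1]>80)
c=cloud(f); m&=(np.hypot(c[...,0]-.485,c[...,1]-.136)<.05)
v,u=np.nonzero(m);p=at_z(f,u.mean(),v.mean(),.0305);d=p[:2]-r[0];print('orange',len(u),u.mean(),v.mean(),np.degrees(np.arctan2(d[1],d[0])),np.hypot(*d))
I=im.reshape(-1,3);m=(abs(P[:,2]-.030)<.003)&(I.min(1)>120)&(abs(P[:,0]-.48)<.09)&(abs(P[:,1]-.197)<.14)
print(cv2.minAreaRect(P[m][:,:2].astype(np.float32)))
near=np.hypot(P[:,0]-.473,P[:,1]-.257)
Q=P[(near<.03)&(abs(P[:,2]-.1125)<.003)];print('rim',len(Q),cv2.minEnclosingCircle(Q[:,:2].astype(np.float32)) if len(Q)>3 else '')
delta([.4727,.2572,.2])
```

```text
636 ((0.4869188070297241, 0.13425707817077637), (0.011841491796076298, 0.04189809784293175), 79.09818267822266)
orange 46 260.5652173913044 135.5 -10.776942788873857 0.03230140352103147
((0.47962915897369385, 0.19601118564605713), (0.09373117983341217, 0.21718303859233856), 6.4292168617248535)
rim 803 ((0.4725572168827057, 0.25728851556777954), 0.02444620057940483)
tcp [0.4879 0.1344 0.1731] jaw deg -100.76213009869113 shift [ -26.8387 -117.7998   37.8114] j [ 0.1215 -0.2204  1.9188  0.0002  1.4396  1.8801] t 7.85 F [-1.0154 -1.2145 -1.2054] w 0.9995764470274887
```

View pics/w3.png

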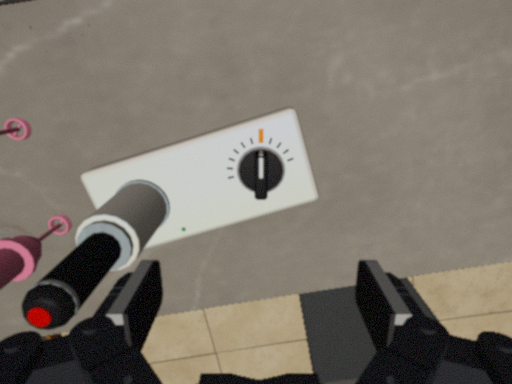

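The wrist picture shows the pointer (262,155) in line with the orange mark (261,135). The bar measures -10.9° and the mark -10.8°, so the dial is set. Next is the wand: rise, turn and move over it.

Call:
{"method": "play_rows", "body": {
  "plan": [
    [-40,0,0,0,-1],
    [-70,0,0,-0.18,-1],
    [-70,-30,10,-0.36,-1],
    [-70,-60,19,-0.54,-1],
    [-70,-90,29,-0.72,-1],
    [-70,-118,38,-0.9,-1],
    [-70,-118,38,-1.08,-1],
    [-70,-118,38,-1.26,-1]
  ]
}}

```text
time: 8.85
tool_pos: [0.4704, 0.2573, 0.2383]
tool_rot: [-0.363, -0.605, -0.364, 0.608]
contact_force: [0.9, -0.9, -0.9]
gripper_width: 1.0
```

Call:
{"method": "play_rows", "body": {
  "plan": [
    [0,0,0,-0.18,-1],
    [0,0,0,-0.36,-1],
    [0,0,0,-0.5,-1],
    [0,0,0,-0.5,-1]
  ]
}}

```text
time: 9.35
tool_pos: [0.4707, 0.2569, 0.2388]
tool_rot: [-0.499, -0.499, -0.501, 0.501]
contact_force: [-0.2, 0.6, -0.5]
gripper_width: 0.997
```

Run:
```python
from h import *
np.set_printoptions(precision=4,suppress=True)
delta([.4727,.2573,.112],0)
```

```text
tcp [0.4707 0.2569 0.2388] jaw deg -0.028655646792298796 shift [126.8186   2.4996  -0.6162] -0.00050013538581406 j [ 0.3606 -0.177   1.7721  0.0001  1.5506  0.3611] t 9.35 F [-0.2167  0.5846 -0.4527] w 0.9973976869273984
```

Call:
{"method": "play_rows", "body": {
  "plan": [
    [30,2,0,0,-1],
    [65,2,0,0,-1],
    [95,2,0,0,-1],
    [115,2,0,0,-1],
    [125,2,0,0,-1],
    [125,2,0,0,-1]
  ]
}}

```text
time: 10.1
tool_pos: [0.4735, 0.2571, 0.116]
tool_rot: [0.5, 0.5, 0.5, -0.5]
contact_force: [0.9, -0.7, -0.2]
gripper_width: 1.0
```

Call:
{"method": "play_rows", "body": {
  "plan": [
    [0,0,0,0,0.5],
    [0,0,0,0,1],
    [0,0,0,0,1],
    [0,0,0,0,1],
    [0,0,0,0,1],
    [0,0,0,0,1]
  ]
}}

```text
time: 10.85
tool_pos: [0.4741, 0.2573, 0.1172]
tool_rot: [0.5, 0.5, 0.5, -0.499]
contact_force: [-1.3, -0.8, 4.2]
gripper_width: 0.306
```

Call:
{"method": "play_rows", "body": {
  "plan": [
    [-10,0,0,0,1],
    [-25,0,0,0,1],
    [-40,0,0,0,1],
    [-55,0,0,0,1],
    [-70,0,0,0,1],
    [-85,0,0,0,1],
    [-95,0,0,0,1],
    [-95,0,0,0,1]
  ]
}}

```text
time: 11.85
tool_pos: [0.4742, 0.2574, 0.2126]
tool_rot: [0.501, 0.5, 0.5, -0.499]
contact_force: [0.2, 0.5, -1.9]
gripper_width: 0.309
```

Call:
{"method": "play_rows", "body": {
  "plan": [
    [0,0,0,0,1],
    [0,0,0,0,1]
  ]
}}

```text
time: 12.1
tool_pos: [0.4733, 0.257, 0.2105]
tool_rot: [0.5, 0.499, 0.5, -0.5]
contact_force: [-0.6, -0.7, -1.0]
gripper_width: 0.308
```

```bash
cat >> h.py <<'E'
def wandaxis(n,tip,rad=.14,lo=.06):
    "whisk end and direction of the wand from the points seen near the tool"
    f=grab(n); P=cloud(f); return f,P
E
python3 - <<'E'
from h import *
np.set_printoptions(precision=4,suppress=True)
delta([.4727,.2573,.2])
for n in('scene','side'):
    f=grab(n);P=cloud(f).reshape(-1,3)
    Q=P[(np.hypot(P[:,0]-.474,P[:,1]-.257)<.035)&(P[:,2]>.1)&(P[:,2]<.25)]
    for z in np.arange(.1,.25,.008):
        q=Q[(Q[:,2]>=z)&(Q[:,2]<z+.008)]
        if len(q): print(n,round(z,3),len(q),q.mean(0)[:2],np.ptp(q[:,:2],0))
g=f['img'][120:260,120:280,::-1]; cv2.imwrite('pics/s4.png',cv2.resize(g,(640,560),interpolation=cv2.INTER_CUBIC))
E
```

```text
tcp [0.4733 0.257  0.2105] jaw deg 0.05606211493712768 shift [10.4726 -0.5409 -0.3199] j [ 0.3593 -0.1586  1.8028 -0.      1.499   0.3583] t 12.1 F [-0.6072 -0.701  -0.9618] w 0.3075312362549589
scene 0.1 87 [0.4675 0.2589] [0.0492 0.0469]
scene 0.108 91 [0.4689 0.258 ] [0.049  0.0479]
scene 0.124 9 [0.4687 0.2589] [0.0228 0.0155]
scene 0.132 34 [0.4693 0.2569] [0.0198 0.0196]
scene 0.14 3 [0.4706 0.2579] [0.0025 0.0018]
scene 0.148 6 [0.4703 0.2574] [0.0076 0.0034]
scene 0.156 5 [0.4696 0.2576] [0.0043 0.0028]
scene 0.164 5 [0.4694 0.257 ] [0.0046 0.0038]
scene 0.172 4 [0.4689 0.2562] [0.0043 0.0146]
scene 0.18 13 [0.4633 0.2597] [0.006  0.0171]
scene 0.188 29 [0.4611 0.2602] [0.0212 0.0279]
scene 0.196 27 [0.4602 0.2587] [0.0168 0.0286]
scene 0.204 72 [0.4609 0.2594] [0.0316 0.0398]
scene 0.212 34 [0.4626 0.2594] [0.0178 0.0288]
scene 0.22 34 [0.4624 0.2592] [0.0172 0.0268]
scene 0.228 28 [0.4617 0.2605] [0.0137 0.0231]
scene 0.236 19 [0.4572 0.2617] [0.0163 0.0223]
scene 0.244 25 [0.4566 0.2618] [0.0445 0.0248]
side 0.1 115 [0.467 0.259] [0.0474 0.0441]
side 0.108 135 [0.4681 0.2596] [0.0487 0.0477]
side 0.124 18 [0.468  0.2584] [0.0216 0.0187]
side 0.132 43 [0.4688 0.2581] [0.0232 0.0217]
side 0.14 5 [0.4687 0.2571] [0.0016 0.0033]
side 0.148 8 [0.4699 0.2571] [0.0046 0.0042]
side 0.156 6 [0.4694 0.2583] [0.0038 0.0027]
side 0.164 7 [0.4685 0.258 ] [0.0059 0.0024]
side 0.172 5 [0.4662 0.2577] [0.0056 0.0092]
side 0.18 18 [0.4624 0.2606] [0.0121 0.0188]
side 0.188 42 [0.461  0.2624] [0.019  0.0234]
side 0.196 32 [0.4602 0.2629] [0.0168 0.0254]
side 0.204 101 [0.4616 0.2623] [0.0391 0.04  ]
side 0.212 46 [0.4616 0.262 ] [0.0242 0.0295]
side 0.22 50 [0.4625 0.2613] [0.0227 0.0254]
side 0.228 41 [0.4628 0.2622] [0.0199 0.0257]
side 0.236 40 [0.4624 0.264 ] [0.04   0.0242]
side 0.244 40 [0.461  0.2651] [0.0435 0.0256]
```

View pics/s4.png

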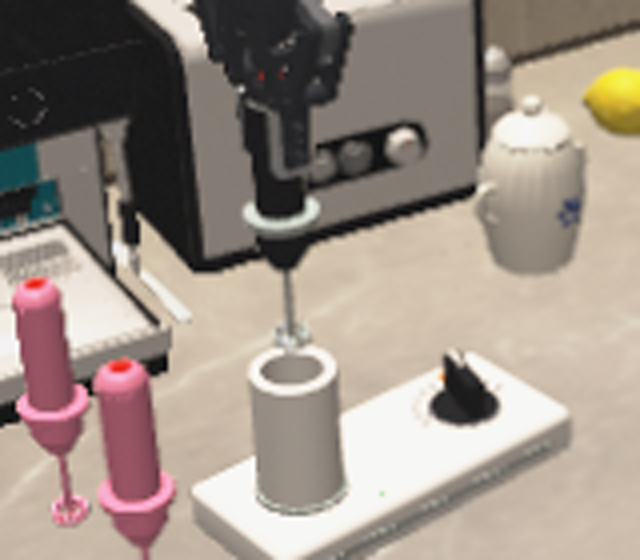

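The wand hangs vertical from the fingers. Its whisk is at crop (290,335), clear above the tower rim at (292,365), so step 2 should be met.

The moves only turn the tool about the vertical, so I can't tilt the wand with the arm. Instead I'll lower the whisk about 27 mm into the bore and drag the grip along an arc about the rim's -y edge, so the wand swivels about the jaw axis in the pads.

Call:
{"method": "play_rows", "body": {
  "plan": [
    [15,0,0,0,1],
    [30,0,0,0,1],
    [42,0,0,0,1],
    [46,0,0,0,1],
    [46,0,0,0,1]
  ]
}}

```text
time: 12.82
tool_pos: [0.4735, 0.2571, 0.165]
tool_rot: [0.5, 0.5, 0.5, -0.5]
contact_force: [0.4, 0.2, -1.4]
gripper_width: 0.31
```

Call:
{"method": "play_rows", "body": {
  "plan": [
    [0,0,8,0,1],
    [1,0,16,0,1],
    [1,0,22,0,1],
    [2,0,28,0,1],
    [3,0,34,0,1],
    [3,0,34,0,1]
  ]
}}

```text
time: 13.58
tool_pos: [0.4743, 0.2239, 0.1638]
tool_rot: [0.5, 0.501, 0.5, -0.499]
contact_force: [-0.3, 4.8, 1.8]
gripper_width: 0.306
```

```bash
cat >> h.py <<'E'
def lean(n,G):
    "G = grasp point; fit steel collar/handle below: print points by distance"
    f=grab(n); c=cloud(f); P=c.reshape(-1,3); I=f['img'].reshape(-1,3).astype(int)
    return f,P,I
E
python3 - <<'E'
from h import *
np.set_printoptions(precision=4,suppress=True)
delta([.4727,.2573,.2])
f=grab('side');cv2.imwrite('pics/s5.png',cv2.resize(f['img'][120:260,120:280,::-1],(640,560),interpolation=cv2.INTER_CUBIC))
E
```

```text
tcp [0.4743 0.2239 0.1638] jaw deg 0.018997326450577712 shift [-36.1377  -1.5318 -33.5249] j [ 0.2976 -0.1657  1.8876  0.0026  1.4168  0.2968] t 13.575 F [-0.3281  4.7906  1.7679] w 0.3058502158539634
```

View pics/s5.png

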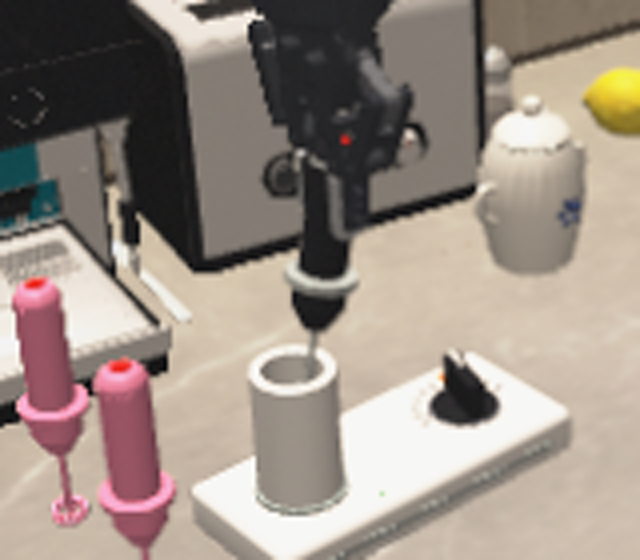

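The side view shows the wand now leaning over the rim, with the shaft at the rim near crop (315,350), the collar at (320,280) and only about 5 N of force. The swivel works, so I'll continue the arc.

Call:
{"method": "play_rows", "body": {
  "plan": [
    [2,0,8,0,1],
    [4,0,16,0,1],
    [7,0,24,0,1],
    [11,0,32,0,1],
    [16,0,40,0,1],
    [21,0,47,0,1],
    [27,0,54,0,1],
    [27,0,54,0,1]
  ]
}}

```text
time: 14.62
tool_pos: [0.4743, 0.1687, 0.1354]
tool_rot: [0.5, 0.5, 0.5, -0.5]
contact_force: [1.7, 3.4, 2.0]
gripper_width: 0.31
```

```bash
cat >> h.py <<'E'
def collar(n,G):
    "wand lean: fit the line of visible wand points in the jaw-normal plane (y,z) between whisk and collar"
    f=grab(n); P=cloud(f).reshape(-1,3); d=P-G
    m=(abs(d[:,0])<.03)&(np.linalg.norm(d,axis=1)<.14)&(P[:,2]>.075)
    return f,P,P[m]
E
python3 - <<'E'
from h import *
np.set_printoptions(precision=4,suppress=True)
delta([.4727,.2573,.2])
G=manip.state()['tool_pos']+[0,0,.049]
f=grab('side');P=cloud(f).reshape(-1,3);I=f['img'].reshape(-1,3)
m=(abs(P[:,0]-.472)<.03)&(P[:,2]>.118)&(P[:,2]<G[2]-.019)&(P[:,1]<.26)&(P[:,1]>.13)
for z in np.arange(.118,.18,.005):
    q=P[m&(P[:,2]>=z)&(P[:,2]<z+.005)]
    if len(q): print(round(z,3),len(q),q.min(0)[:2],q.max(0)[:2])
cv2.imwrite('pics/s6.png',cv2.resize(f['img'][120:260,120:280,::-1],(640,560),interpolation=cv2.INTER_CUBIC))
E
```

```text
tcp [0.4743 0.1687 0.1354] jaw deg -0.007192882224704078 shift [-64.6184  -1.5597 -88.6137] j [ 0.194  -0.1936  1.9604 -0.0004  1.3735  0.1942] t 14.625 F [1.6706 3.4047 2.0229] w 0.3096304794810852
0.118 6 [0.471  0.2279] [0.4728 0.2357]
0.123 11 [0.4607 0.2094] [0.472  0.2314]
0.128 22 [0.4572 0.2077] [0.4741 0.2318]
0.133 24 [0.4548 0.2049] [0.4767 0.2309]
0.138 37 [0.4528 0.1966] [0.4772 0.231 ]
0.143 40 [0.4514 0.1916] [0.4806 0.2288]
0.148 42 [0.4528 0.1909] [0.4833 0.2256]
0.153 44 [0.4538 0.185 ] [0.4833 0.2217]
0.158 51 [0.455  0.1636] [0.4843 0.2225]
0.163 21 [0.4514 0.1577] [0.4788 0.2208]
```

View pics/s6.png

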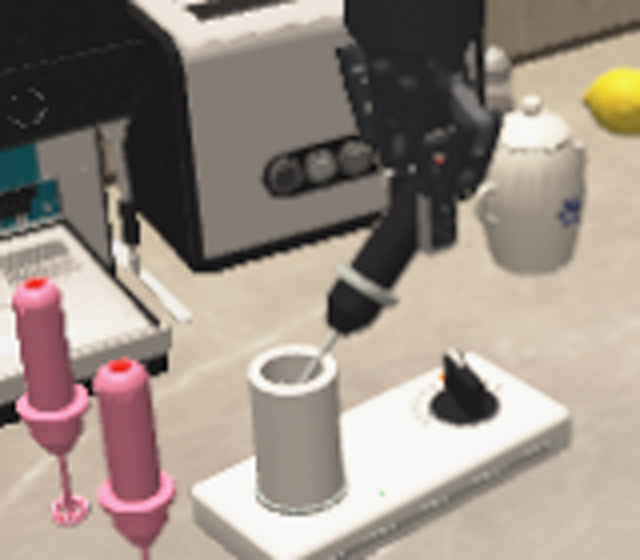

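The wand leans about 45°, with the collar at crop (365,285) and the shaft on the rim at (325,355). I'll draw it out along its axis, then up, and measure the whisk relative to the tool.

Call:
{"method": "play_rows", "body": {
  "plan": [
    [-10,0,8,0,1],
    [-22,0,18,0,1],
    [-36,0,30,0,1],
    [-60,0,34,0,1],
    [-85,0,34,0,1],
    [-100,0,34,0,1],
    [-100,0,34,0,1],
    [-100,0,34,0,1]
  ]
}}

```text
time: 15.68
tool_pos: [0.4731, 0.1348, 0.234]
tool_rot: [0.5, 0.499, 0.501, -0.501]
contact_force: [0.9, -0.6, -1.4]
gripper_width: 0.306
```

```bash
cat > meas.py <<'E'
from h import *
np.set_printoptions(precision=4,suppress=True)
def meas(names=('scene','side')):
    T=manip.state()['tool_pos']; G=T+[0,0,.049]
    print('T',T)
    for n in names:
        f=grab(n);P=cloud(f).reshape(-1,3); d=P-G
        m=(abs(d[:,0])<.035)&(d[:,2]>-.125)&(d[:,2]<-.0)&(d[:,1]>.015)&(d[:,1]<.135)
        Q=d[m]
        # coordinate along 45deg axis away from grasp
        a=(Q[:,1]-Q[:,2])/2**.5
        for s in np.arange(.02,.15,.01):
            q=Q[(a>=s)&(a<s+.01)]
            if len(q): print(n,round(s,3),len(q),q.mean(0),q.max(0)-q.min(0))
        h=Q[(a>.09)]; print(n,'far end',a.max()); 
        sh=Q[(a>.07)&(a<.115)]; k=np.polyfit(sh[:,2],sh[:,1],1); print('shaft lean deg',np.degrees(np.arctan(-k[0])))
if __name__=='__main__': meas()
E
python3 meas.py
```

```text
T [0.4731 0.1348 0.234 ]
scene 0.02 43 [-0.0099  0.0245 -0.0111] [0.018  0.0162 0.0212]
scene 0.03 44 [-0.0099  0.0307 -0.0189] [0.0256 0.0234 0.021 ]
scene 0.04 44 [-0.0101  0.0382 -0.0252] [0.0222 0.0256 0.02  ]
scene 0.05 62 [-0.0122  0.0454 -0.0312] [0.0359 0.0278 0.0238]
scene 0.06 47 [-0.0111  0.0521 -0.0395] [0.0248 0.0238 0.0236]
scene 0.07 37 [-0.009   0.0582 -0.0471] [0.0188 0.0203 0.0223]
scene 0.08 12 [-0.0043  0.0639 -0.054 ] [0.0108 0.0086 0.0155]
scene 0.09 8 [-0.002   0.0698 -0.064 ] [0.0055 0.0072 0.0059]
scene 0.1 6 [-0.0011  0.0771 -0.0722] [0.0038 0.0054 0.0062]
scene 0.11 8 [-0.0018  0.0837 -0.0783] [0.0053 0.0066 0.0073]
scene 0.12 28 [-0.0049  0.0931 -0.0855] [0.0241 0.0157 0.0157]
scene 0.13 4 [-0.0064  0.0984 -0.0865] [0.008  0.0074 0.009 ]
scene far end 0.13141717097695246
shaft lean deg 27.61486769202512
side 0.02 57 [-0.0096  0.0244 -0.0112] [0.0231 0.0169 0.0212]
side 0.03 59 [-0.0099  0.0313 -0.0182] [0.0215 0.0201 0.0205]
side 0.04 60 [-0.0099  0.038  -0.0256] [0.0221 0.0206 0.0193]
side 0.05 80 [-0.0125  0.0469 -0.0308] [0.0326 0.0254 0.0256]
side 0.06 65 [-0.0106  0.0528 -0.0393] [0.0253 0.0231 0.0263]
side 0.07 58 [-0.0088  0.0588 -0.0468] [0.0228 0.0185 0.0212]
side 0.08 24 [-0.0046  0.0623 -0.056 ] [0.0151 0.0125 0.0134]
side 0.09 9 [-0.0032  0.0697 -0.0646] [0.0053 0.0071 0.0073]
side 0.1 9 [-0.0035  0.077  -0.0714] [0.0047 0.0087 0.0062]
side 0.11 9 [-0.0036  0.0835 -0.0788] [0.004  0.0095 0.0065]
side 0.12 31 [-0.0062  0.0934 -0.0852] [0.0178 0.0153 0.0127]
side 0.13 11 [-0.0067  0.0983 -0.0873] [0.014  0.0104 0.0104]
side far end 0.13220911249605707
shaft lean deg 26.533263678476043
```

Shaft slope is about 44°. The whisk centre lies about (0, +90, -38) mm from the reported TCP. Now I'll travel high toward the cup.

Call:
{"method": "play_rows", "body": {
  "plan": [
    [0,4,30,0,1],
    [0,9,75,0,1],
    [0,14,120,0,1],
    [0,20,165,0,1],
    [0,25,210,0,1],
    [0,31,255,0,1],
    [0,36,295,0,1],
    [0,37,306,0,1]
  ]
}}

```text
time: 16.77
tool_pos: [0.5106, -0.1725, 0.2341]
tool_rot: [-0.499, -0.5, -0.5, 0.501]
contact_force: [-0.4, -0.0, -1.5]
gripper_width: 0.305
```

Call:
{"method": "play_rows", "body": {
  "plan": [
    [0,5,40,0,1],
    [0,10,85,0,1],
    [0,16,130,0,1],
    [0,21,175,0,1],
    [0,27,220,0,1],
    [0,32,260,0,1],
    [0,37,290,0,1],
    [0,37,306,0,1]
  ]
}}

```text
time: 17.77
tool_pos: [0.5485, -0.477, 0.2341]
tool_rot: [0.5, 0.5, 0.501, -0.5]
contact_force: [0.1, 0.7, -2.6]
gripper_width: 0.308
```

Call:
{"method": "play_rows", "body": {
  "plan": [
    [0,0,0,0,1],
    [0,0,0,0,1]
  ]
}}

```text
time: 18.02
tool_pos: [0.5486, -0.4755, 0.2354]
tool_rot: [0.5, 0.5, 0.501, -0.499]
contact_force: [-0.4, 0.3, -0.8]
gripper_width: 0.309
```

Run:
```python
from meas import *
meas(('scene','side'))
f=pickle.load(open('scene.pkl','rb'));g=grab('wrist')
for n,h in(('scene',f),('wrist',g)):
    c=cloud(h);P=c.reshape(-1,3);I=h['img'].reshape(-1,3)
    m=(abs(P[:,0]-.547)<.06)&(abs(P[:,1]+.38)<.06)&(P[:,2]>.049)&(P[:,2]<.060)
    if m.sum()>5: print(n,m.sum(),P[m].min(0),P[m].max(0),cv2.minEnclosingCircle(P[m][:,:2].astype(np.float32)))
cv2.imwrite('pics/w7.png',cv2.resize(np.hstack([cv2.resize(f['img'][100:228,310:480,::-1],(512,384),interpolation=cv2.INTER_CUBIC),g['img'][...,::-1]]),(800,300)))
```

```text
T [ 0.5486 -0.4755  0.2354]
scene 0.02 27 [-0.008   0.0247 -0.0106] [0.0247 0.0171 0.018 ]
scene 0.03 27 [-0.0093  0.0311 -0.0184] [0.0236 0.0213 0.0215]
scene 0.04 24 [-0.0087  0.0396 -0.0234] [0.0189 0.0179 0.016 ]
scene 0.05 41 [-0.0096  0.0468 -0.031 ] [0.0372 0.0294 0.0304]
scene 0.06 32 [-0.0102  0.0538 -0.0383] [0.0231 0.0235 0.0263]
scene 0.07 31 [-0.0088  0.06   -0.0459] [0.0219 0.0153 0.021 ]
scene 0.08 13 [-0.0034  0.0633 -0.0549] [0.0123 0.0097 0.0109]
scene 0.09 4 [-0.0028  0.0702 -0.0639] [0.0014 0.0045 0.0073]
scene 0.1 5 [-0.0037  0.0778 -0.0708] [0.005  0.0063 0.0083]
scene 0.11 4 [-0.0013  0.0831 -0.0788] [0.0044 0.0037 0.0045]
scene 0.12 13 [-0.0047  0.0946 -0.0843] [0.0234 0.0129 0.0149]
scene 0.13 10 [-0.0007  0.0944 -0.0906] [0.0215 0.0141 0.0136]
scene far end 0.1320375550169691
shaft lean deg 24.792565564155417
side 0.02 8 [-0.0148  0.0224 -0.0146] [0.0055 0.0096 0.0088]
side 0.03 3 [-0.0138  0.0244 -0.0222] [0.0054 0.0077 0.0078]
side far end 0.03453809432051454Traceback (most recent call last):
  File "<stdin>", line 2, in <module>
  File "meas.py", line 16, in meas
    sh=Q[(a>.07)&(a<.115)]; k=np.polyfit(sh[:,2],sh[:,1],1); print('shaft lean deg',np.degrees(np.arctan(-k[0])))
                              ~~~~~~~~~~^^^^^^^^^^^^^^^^^^^
    raise TypeError("expected non-empty vector for x")
TypeError: expected non-empty vector for x
```

Run:
```python
from h import *
np.set_printoptions(precision=4,suppress=True)
f=grab('scene');g=grab('wrist')
for n,h in(('scene',f),('wrist',g)):
    P=cloud(h).reshape(-1,3)
    for lo,hi in((.049,.060),(.015,.06)):
        m=(abs(P[:,0]-.547)<.06)&(abs(P[:,1]+.38)<.06)&(P[:,2]>lo)&(P[:,2]<hi)
        if m.sum()>5: print(n,m.sum(),P[m].min(0),P[m].max(0),cv2.minEnclosingCircle(P[m&(P[:,1]<-.36)][:,:2].astype(np.float32)))
cv2.imwrite('pics/w7.png',cv2.resize(np.hstack([cv2.resize(f['img'][100:228,310:480,::-1],(512,384),interpolation=cv2.INTER_CUBIC),g['img'][...,::-1]]),(800,300)))
```

```text
scene 74 [ 0.5142 -0.4196  0.0491] [ 0.5803 -0.3379  0.0566] ((0.5485501885414124, -0.3863191604614258), 0.03463772311806679)
scene 322 [ 0.5142 -0.4196  0.0158] [ 0.5804 -0.33    0.0566] ((0.5485501885414124, -0.3863191604614258), 0.03463772311806679)
wrist 1008 [ 0.5172 -0.4175  0.049 ] [ 0.5788 -0.3362  0.0571] ((0.5484979152679443, -0.38747119903564453), 0.03149750456213951)
wrist 2087 [ 0.5172 -0.4175  0.015 ] [ 0.5788 -0.3297  0.0571] ((0.5484979152679443, -0.38747119903564453), 0.03149750456213951)
```

View pics/w7.png

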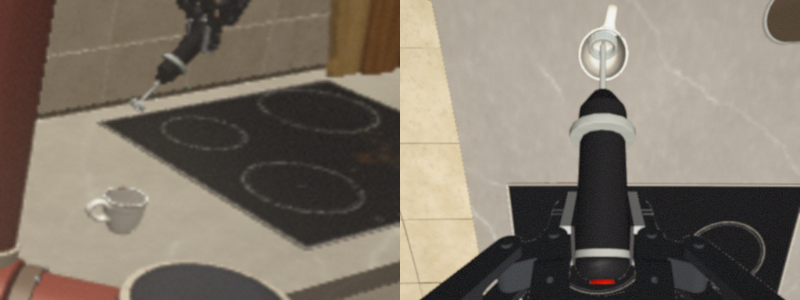

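Left view: the wand leans, with the whisk at (138,105) above the white cup at (125,205). Right view: the whisk (603,45) is seen over the cup mouth (603,55). The mouth centre is (0.548,-0.387), and the scene and wrist cameras agree. I'll descend 117 mm.

Call:
{"method": "play_rows", "body": {
  "plan": [
    [20,0,1,0,1],
    [45,0,2,0,1],
    [70,0,2,0,1],
    [90,0,2,0,1],
    [105,0,2,0,1],
    [117,0,2,0,1],
    [117,0,2,0,1],
    [117,0,2,0,1]
  ]
}}

```text
time: 19.23
tool_pos: [0.5489, -0.4792, 0.1195]
tool_rot: [0.501, 0.5, 0.5, -0.5]
contact_force: [-0.0, -0.2, -0.2]
gripper_width: 0.306
```

Run:
```python
from h import *
np.set_printoptions(precision=4,suppress=True)
s=manip.state();print(s['tool_pos'],s['contact_force'],s['gripper_width'],s['time'])
f=grab('scene');g=grab('wrist')
for n,h in(('scene',f),('wrist',g)):
    P=cloud(h).reshape(-1,3)
    m=(abs(P[:,0]-.547)<.05)&(abs(P[:,1]+.39)<.02)&(P[:,2]>.066)&(P[:,2]<.095)
    q=P[m];print(n,'whisk pts',len(q),q.min(0),q.max(0),q.mean(0))
    m=(abs(P[:,0]-.547)<.05)&(P[:,1]<-.405)&(P[:,1]>-.43)&(P[:,2]>.09)&(P[:,2]<.13); q=P[m];
    for z in np.arange(.09,.12,.006):
        r=q[(q[:,2]>=z)&(q[:,2]<z+.006)]
        if len(r): print('  shaft',r.mean(0),len(r))
    m=(abs(P[:,0]-.547)<.06)&(abs(P[:,1]+.38)<.06)&(P[:,2]>.045)&(P[:,2]<.060)&(P[:,1]<-.36)
    print(' cup',P[m].min(0),P[m].max(0))
cv2.imwrite('pics/w8.png',cv2.resize(np.hstack([cv2.resize(f['img'][150:214,330:415,::-1],(512,384),interpolation=cv2.INTER_CUBIC),g['img'][...,::-1]]),(800,300)))
```

```text
[ 0.5489 -0.4792  0.1195] [-0.0097 -0.1738 -0.1602] 0.3059312886613225 19.225
scene whisk pts 21 [ 0.5355 -0.3992  0.0743] [ 0.5551 -0.3769  0.0935] [ 0.5439 -0.3857  0.0848]
  shaft [ 0.5475 -0.4121  0.1047] 5
  shaft [ 0.5468 -0.4147  0.1112] 4
  shaft [ 0.5393 -0.4194  0.1167] 12
 cup [ 0.5145 -0.418   0.0451] [ 0.579  -0.361   0.0574]
wrist whisk pts 1000 [ 0.5375 -0.3999  0.0711] [ 0.5583 -0.3762  0.095 ] [ 0.548  -0.3863  0.0839]
  shaft [ 0.5479 -0.4059  0.1012] 15
  shaft [ 0.5479 -0.4087  0.1049] 107
  shaft [ 0.5474 -0.412   0.1093] 33
  shaft [ 0.5482 -0.4138  0.1181] 78
 cup [ 0.5178 -0.4182  0.045 ] [ 0.5792 -0.36    0.0561]
```

View pics/w8.png

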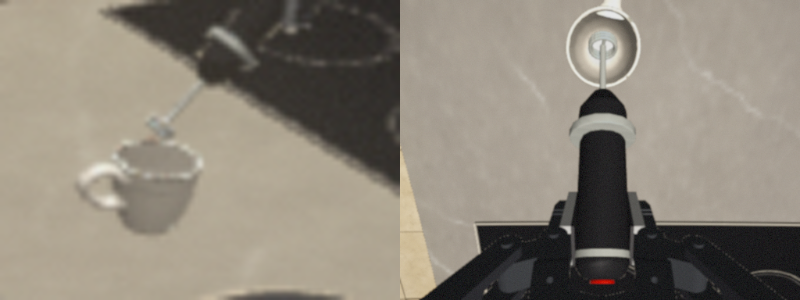

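The whisk (left (160,125), right (602,45)) is about 27 mm above the middle of the cup's mouth, and the cup hasn't moved. I'll let it settle, then hand in.

Call:
{"method": "play_rows", "body": {
  "plan": [
    [0,0,0,0,1],
    [0,0,0,0,1],
    [0,0,0,0,1],
    [0,0,0,0,1]
  ]
}}

```text
time: 19.82
tool_pos: [0.5484, -0.4787, 0.1184]
tool_rot: [0.5, 0.5, 0.5, -0.5]
contact_force: [0.7, 0.4, -1.1]
gripper_width: 0.305
```

```bash
python3 -c "
from plant import manip
print(manip.state()['tool_pos'],manip.state()['gripper_width']); print(manip.job_done())"
```

```text
[ 0.54840103 -0.47874958  0.11837217] 0.3050876014853045
the job is handed in; nothing more can be done
None
```

I handed the job in at about 20 s. The dial is on the orange mark and the wand is held leaning over the white cup; no verdict is reported.

**What I did**
- **Dial:** I turned it clockwise by 0.81 rad. Afterwards the pointer measured -10.9° and the orange mark -10.8°.
- **Wand out:** I gripped the handle and lifted it straight up about 95 mm, which put the whisk clear above the rim.
- **Lean:** The moves can't tilt the tool. I lowered the whisk about 27 mm back into the socket and swivelled the wand in the pads against the rim, with about 5 N measured.
- **Carry:** I took it to the cup at height and lowered it there.

**Last checks**
- **Whisk:** it was at about (0.548, -0.388, 0.082). The mouth centre is (0.548, -0.387, 0.055), so it was about 1 mm off sideways and 27 mm above the rim.
- **Wand:** it leaned about 44° by the shaft points I read off by hand. There was no force beyond noise (about 1 N).
- **White cup:** its measured position hadn't changed.
- **Not rechecked:** I didn't measure the teal cup, sugar pot, spice jar or dial again at the end.

**What failed or disagreed**
- **First pinch of the dial missed.** The real fingertips end about 30 mm behind the reported TCP. I measured this with the cameras and corrected for it in every later move.
- **My automatic fit of the shaft angle gave 25–28°.** It mixed in points from the plug and whisk, so I discarded it.

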